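# Lock the tube-rack clamp of the analyser's loader

### The job

Clamp the tube rack in the loader: push the black knob with your fingertips along its L-shaped slot towards the rack until it reaches the corner, then push it sideways along the short leg all the way to the end, so that the clamp is locked. Only push the knob, never pinch it, and leave the bottle, the jar and the vial standing where they are. Take the hand away when it is locked.

Things in the scene. Friction and masses are not known exactly. Their poses are not given: they have to be found in the camera images.
- loader: The rack loader, fixed to the bench: 300 (x) by 260 (y) mm, flat deck 60 mm above the bench. Origin: centre of its underside. +x points along the slot's long leg towards the tube rack, +y along the short leg to the locked end. Slot 20 mm wide, long leg 80 mm, short leg 50 mm. The fixed rack stands at x 100 to 128, y -95 to 95 mm, its caps 77 mm above the deck.
- slot_start (a point): Point on the slot's centre line at deck height (60 mm above the bench): centre of the knob's pin when clamp = 0 and pin = 0. At (-90, -20, 60) mm in the loader's frame.
- slot_corner (a point): Point on the slot's centre line at deck height: centre of the pin at the corner of the L. At (-10, -20, 60) mm in the loader's frame.
- slot_end (a point): Point on the slot's centre line at deck height: centre of the pin at the locked end of the short leg. At (-10, +30, 60) mm in the loader's frame.
- knob_top (a point): Centre of the top of the black knob that is pushed, 37 mm above the deck. The knob is 28 by 28 mm, its four flat faces square to the loader's axes, and reaches from 3 to 37 mm above the deck; it does not turn. It rides on a 14 mm steel pin in the slot and cannot be lifted out. Its axes are parallel to the loader's.
- clamp (a joint): Travel of knob and clamp bar along the long leg (loader +x), m: 0 at slot_start, 0.08 at the corner (hard stop; the bar meets the rack). Starts at 0 to 0.02, stays where it is left, about 3 N moves it. The bar, 180 mm along loader y, its top 18 mm above the deck, lies 94 to 110 mm beyond the knob's centre.
- pin (a joint): Travel of the knob and pin along the short leg, loader +y, in m: 0 in the long leg, 0.05 at the locked end (hard stop). The slot's wall lets it move only about 3 mm until clamp is above 0.077. It stays where it is left; about 2 N moves it slowly.
- pad_near: Raised pad, 18 mm wide and 34 mm high, that forms the knob's face on the loader's -x side: the face to push along the long leg. Origin on the knob's axis at the loader's underside level (bench height); the face lies 14 mm from the axis.
- pad_far: The like pad on the knob's +x face. Origin as for pad_near.
- pad_left: The like pad on the knob's +y face. Origin as for pad_near.
- pad_right: The like pad on the knob's -y face: the face to push along the short leg. Origin as for pad_near.
- reagent: Loose white plastic bottle, 40 mm diameter, 85 mm high, on the bench beside the loader. Origin: centre of its underside. A bystander.
- jar: Loose brown glass jar, 52 mm diameter, 60 mm high, on the bench beside the loader. Origin: centre of its underside. A bystander.
- vial: Loose small glass vial, 24 mm diameter, 40 mm high, standing on the deck 100 to 130 mm from the slot's long leg on its +y side, near the deck's edge. Origin: centre of its underside. A bystander.

How it is judged:
By the outcome, as a careful person would: the job done as asked, in the order asked, and still so for the second after the job is handed in, with the robot touching nothing.
It also fails if it takes over 40 s, if anything falls off the work surface, if the arm or the gripper's body presses on something with over 40 N, if the wrist force passes 120 N, or if a joint passes its speed limit or range.

### The arm

A 6-joint arm with a two-finger parallel gripper is mounted at the origin on the work surface. World frame = base frame: x ahead of the robot, y to its left, z up, the work surface at z = 0. Lengths are in m, angles in rad, forces in N, time in s.
With the tool pointing down it reaches from about 0.425 to 0.95 m from the base axis. Payload 3.5 kg.
Tool frame: the origin (TCP) lies between the finger pads; the fingertips stand 25 mm ahead of it and the grasp point (between the pads) lies 6 mm ahead of it (ctrl.finger_overhang is the distance from the TCP to the fingertips, in m); x points along the fingers, y is the direction in which the jaws open and shut, and the axes are right-handed (so a half turn about x gives the same grasp; the last joint's range is limited). The gripper opens to 85 mm and grips with 20 to 120 N. Pads are 22 mm wide; open, the fingers measure 114 mm over their backs; the gripper's body (76 mm by 85 mm) begins 54 mm behind the grasp point. The pads swing forward as they close: fully open they stand 13 mm farther back than shut.
Start: joints at [-1.315, 0.286, 1.577, -0, 1.279, -0.15], TCP at [0.266, -0.62, 0.256] pointing down, gripper open.
Joint ranges: [-2.77, 2.77], [-0.9, 2.22], [0.21, 2.48], [-1.53, 4.67], [0.24, 2.81], [-2.84, 2.84]. Speed limits (rad/s): [2.79, 2.79, 3.14, 3.14, 3.14, 3.14].

### API

Orientations are given as a unit quaternion [x, y, z, w].
In Python, from plant import ctrl gives the robot as it stands.
- The arm moves only by the tool play_rows, never from a script. Its argument "targets" is a list of rows, each an object with "delta_pos": the shift along the world's x, y, z normalised to -1 to 1, where 1 is 1000 mm, a list of three; "delta_rot": the turn, a rotation vector about the world's x, y, z normalised to -1 to 1, where 1 is pi rad, a list of three; "claw": the finger opening in mm, from 0 to 85.4. In form: [{"delta_pos": [tx, ty, tz], "delta_rot": [wx, wy, wz], "claw": claw}, ...]. A call has 1 to 20 rows; each row is the pose to reach, as a shift and turn from the pose measured when the call began, turning the shorter way round; what a row does not reach only later rows make up. A row lasts 1/12 s, in which the tool goes at most 41.7 mm and 7.16 degrees, less where a joint would pass 70% of its speed; a pose out of reach is approached as far as the arm can. A call with a number of a shift or a turn outside -1 to 1 is refused whole. A call with a gripper value outside its range is refused whole. The fingers move at their own pace and stop on an object; "newtons" is the grip in N (left out, the last holds). Time passes only in rows, so rows that repeat a pose let the fingers close. It gives the time, the measured TCP pose, the force and the opening at its end, in the units of the state.
- ctrl.get_state(): the state, without advancing time (a new reading comes with each control period).
- ctrl.read_camera(name): name is "scene" or "top"; returns the picture (420x560x3 uint8, blue, green, red); there is no depth.
- ctrl.calibration(name): a dict with "fx", "fy", "cx", "cy" (pixels), "camera_from_world" (4x4, takes a point from world to camera coordinates). Camera axes: x right, y down, z forward; pixel columns grow to the right and rows downward; lengths in m; the calibration is good to about 2 mm. A picture is of the moment at which its call begins. calibration takes no time and is no camera call.
- ctrl.sign_off(): hands the job in, once; it reports no verdict.
The state is a dict: "time": time; "qpos": joint angles; "dq": joint speeds; "joint_efforts": joint torques, N m; "eef_pos": TCP position; "tcp_rot": TCP orientation; "contact_force": force on the tool from outside, world axes, zero at the start; "wrist_torque": the same for the moment, N m; "opening": opening from 0.0 (shut) to 1.0 (fully open).
Only numpy, scipy, OpenCV 4.12 (cv2) and the standard library are available. Lean on these libraries where they do the work, as an engineer would, in place of code of your own. Each camera call takes 0.05 s, during which the arm holds its last target. There are 200 camera calls.

## Working session

There is one attempt and no reset: what is moved stays moved. The work goes in short steps, Python scripts to look and compute and a tool call to move; the robot and the scene stay as the last step left them, time stands still between calls to the robot, and variables do not carry over. Pictures are saved under pics/ and viewed, about 8 in all and at most 12, crops included, and the job is handed in when it is done.

Besides the shell and the picture viewer there is one more tool, called as name(argument=value, ...), one argument or row to a line, values as JSON. play_rows: Moves the arm, as the interface text tells. Its arguments: {"type":"object","properties":{"targets":{"type":"array"},"newtons":{"type":"number"}},"required":["targets"]}

```bash
mkdir -p pics
python3 - <<'E'
from plant import ctrl
import cv2
for n in("scene","top"):
    cv2.imwrite(f"pics/{n}0.png",ctrl.read_camera(n)); c=ctrl.calibration(n); print(n,c)
s=ctrl.get_state();print(s)
E
```

```text
scene {'fx': 484.73844168175566, 'fy': 484.73844168175566, 'cx': 270.8261384610182, 'cy': 202.34313556084948, 'camera_from_world': array([[-0.18403296,  0.98289088, -0.00757577,  0.06138725],
       [ 0.55938737,  0.09839394, -0.82304581, -0.25406887],
       [-0.80821881, -0.15570534, -0.56792447,  1.40718463],
       [ 0.        ,  0.        ,  0.        ,  1.        ]])}
top {'fx': 505.19394725717086, 'fy': 505.19394725717086, 'cx': 280.23186708346356, 'cy': 213.63574004545788, 'camera_from_world': array([[ 0.02272007, -0.99944899,  0.02419745,  0.00470024],
       [-0.9919296 , -0.02555582, -0.12418766,  0.55935077],
       [ 0.12473761, -0.02118061, -0.99196366,  1.13967052],
       [ 0.        ,  0.        ,  0.        ,  1.        ]])}
{'time': 0.1, 'qpos': array([-1.31500027e+00,  2.87156269e-01,  1.57805255e+00, -8.47511788e-06,
        1.27857840e+00, -1.49990643e-01]), 'dq': array([ 1.70987868e-03, -1.69789157e-03, -4.94625393e-03,  1.82304000e-04,
       -1.84332674e-04,  5.83959978e-05]), 'joint_efforts': array([ 1.05094234e-03, -4.07292473e+01, -2.93698204e+01, -1.61212361e-04,
        3.39420978e-03,  8.44096888e-06]), 'eef_pos': array([ 0.26634275, -0.61963899,  0.25502074]), 'tcp_rot': array([-0.69255788, -0.14326039,  0.69264567, -0.14171107]), 'contact_force': array([-0.39628644,  0.25396397,  0.0063834 ]), 'wrist_torque': array([-0.003849  , -0.00707734,  0.02621849]), 'opening': 0.9987453427598574}
```

View pics/scene0.png

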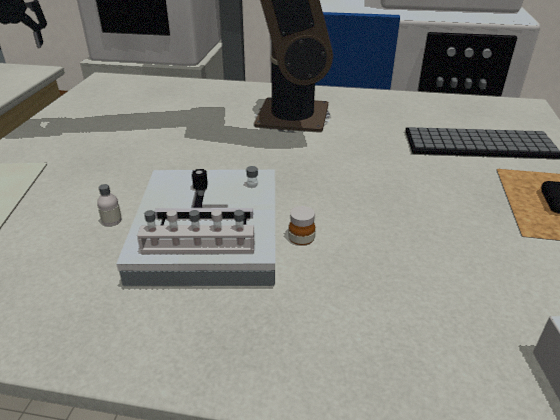

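View pics/top0.png

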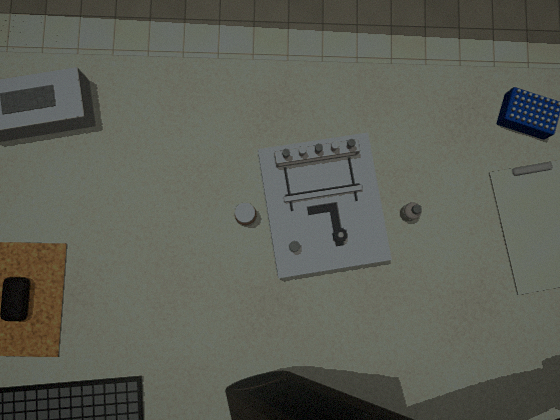

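The top view shows the loader's deck at about (260–390, 133–279), the knob at (340,236), the vial at (294,246), the jar at (245,214) and the bottle at (410,212). Next I fit the deck outline and look at an enlarged crop.

```bash
cat > h.py <<'E'
from plant import ctrl
import cv2, numpy as np
def ray(n,u,v,z):
    c=ctrl.calibration(n);T=c["camera_from_world"];R=T[:3,:3];o=-R.T@T[:3,3]
    d=R.T@np.array([(u-c["cx"])/c["fx"],(v-c["cy"])/c["fy"],1]);return o+d*(z-o[2])/d[2]
def proj(n,p):
    c=ctrl.calibration(n);T=c["camera_from_world"];q=T[:3,:3]@np.asarray(p)+T[:3,3]
    return np.array([c["fx"]*q[0]/q[2]+c["cx"],c["fy"]*q[1]/q[2]+c["cy"]])
E
python3 - <<'E'
from h import *
im=cv2.imread("pics/top0.png"); hsv=cv2.cvtColor(im,cv2.COLOR_BGR2HSV)
for p in [(275,170),(370,250),(320,260),(225,250),(430,250),(300,175),(283,277)]: print(p,im[p[1],p[0]],hsv[p[1],p[0]])
c=im[120:290,225:430]; cv2.imwrite("pics/crop0.png",cv2.convertScaleAbs(cv2.resize(c,None,fx=3.5,fy=3.5,interpolation=cv2.INTER_CUBIC),alpha=1.6))
E
```

```text
(275, 170) [111 110 106] [ 96  11 111]
(370, 250) [112 111 105] [ 94  16 112]
(320, 260) [113 110 106] [103  16 113]
(225, 250) [102 111 108] [ 40  21 111]
(430, 250) [104 114 109] [ 45  22 114]
(300, 175) [115 114 108] [ 94  16 115]
(283, 277) [96 98 96] [60  5 98]
```

View pics/crop0.png

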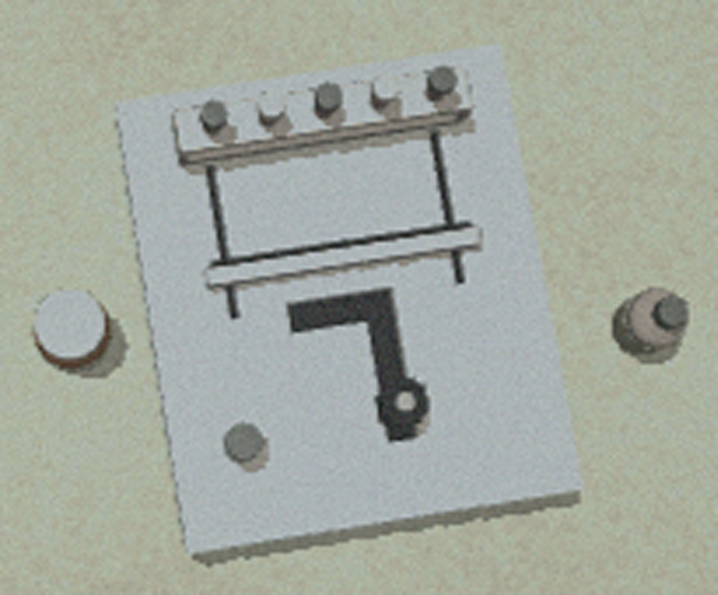

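The crop (3.5×) shows the L slot clearly. The knob sits near the start of the long leg with its bright top dot at crop (404,402), and the short leg runs left towards crop (290,317).

Run:
```python
from h import *
im=cv2.imread("pics/top0.png"); b=cv2.GaussianBlur(im,(3,3),0).astype(int)
m=((b[...,0]-b[...,1]>-3)&(b[...,0]>95)).astype(np.uint8)*255
roi=np.zeros_like(m);roi[125:290,250:400]=255;m&=roi
m=cv2.morphologyEx(m,cv2.MORPH_OPEN,np.ones((3,3)));
c=max(cv2.findContours(m,0,2)[0],key=cv2.contourArea)
h=cv2.convexHull(c)
# deck plane fit: back-project hull to z=0.06
P=np.array([ray("top",*p[0],.06)[:2] for p in h]).astype(np.float32)
(cx,cy),(w,hh),a=cv2.minAreaRect(P*1000);print("deck",cx,cy,w,hh,a); print(cv2.boxPoints(((cx,cy),(w,hh),a)))
d=((b.max(2)<55)&(roi>0)).astype(np.uint8)
n,l,st,ce=cv2.connectedComponentsWithStats(d)
for i in range(1,n):
    if st[i,4]>60: print(st[i],ce[i])
# L component
i=[i for i in range(1,n) if l[215,325]==i or l[212,325]==i]
print(i)
ctr=np.array([cx,cy])/1000
for th in np.radians([a,a-90,]): 
    print(np.degrees(th))
```

```text
deck 581.6060791015625 -79.45819091796875 298.6929931640625 259.38873291015625 10.567275047302246
[[ 411.0078     20.647959]
 [ 458.57715  -234.34161 ]
 [ 752.20435  -179.56435 ]
 [ 704.635      75.42523 ]]
[308 203  39  43 504] [330.71428571 219.86904762]
[]
10.567275047302246
-79.43272495269775
```

```bash
cat >> h.py <<'E'
C=np.array([.5816,-.0795]);A=np.radians(10.57);RL=np.array([[np.cos(A),-np.sin(A)],[np.sin(A),np.cos(A)]])
def L2W(x,y,z): return np.r_[C+RL@[x/1000,y/1000],z/1000]
def W2L(p): return RL.T@(np.asarray(p)[:2]-C)*1000
E
python3 - <<'E'
from h import *
print("knob L",W2L(ray("top",340.4,234.9,.097)))
im=cv2.imread("pics/top0.png"); im=cv2.convertScaleAbs(im,alpha=1.6)
big=cv2.resize(im[120:290,225:430],None,fx=3.5,fy=3.5,interpolation=cv2.INTER_CUBIC)
sc=cv2.convertScaleAbs(cv2.imread("pics/scene0.png")[150:300,110:340]); sb=cv2.resize(sc,None,fx=3.2,fy=3.2,interpolation=cv2.INTER_CUBIC)
pts=[L2W(*p,60) for p in [(-90,-20),(-10,-20),(-10,30),(-150,-130),(150,-130),(150,130),(-150,130)]]
for p in pts:
    u=proj("top",p);q=((u-[225,120])*3.5+1.25).astype(int);cv2.drawMarker(big,tuple(map(int,q)),(0,0,255),0,10)
    u=proj("scene",p);q=((u-[110,150])*3.2+1.1).astype(int);cv2.drawMarker(sb,tuple(map(int,q)),(0,0,255),0,10)
cv2.imwrite("pics/o1.png",cv2.resize(np.vstack([big[:, :718],np.zeros((0,718,3),np.uint8)]),None,fx=.95,fy=.95)); cv2.imwrite("pics/o2.png",sb)
for n,u,v,z in[("vial",294.5,246,.1),("jar",245,213,.06),("bot",415,209,.085)]: print(n,W2L(ray("top",u,v,z)))
E
```

```text
knob L [-78.97946345 -19.93430563]
vial [-87.06802279  83.83981434]
jar [  6.85871854 180.13515756]
bot [ -47.65133401 -197.66723148]
```

View pics/o1.png

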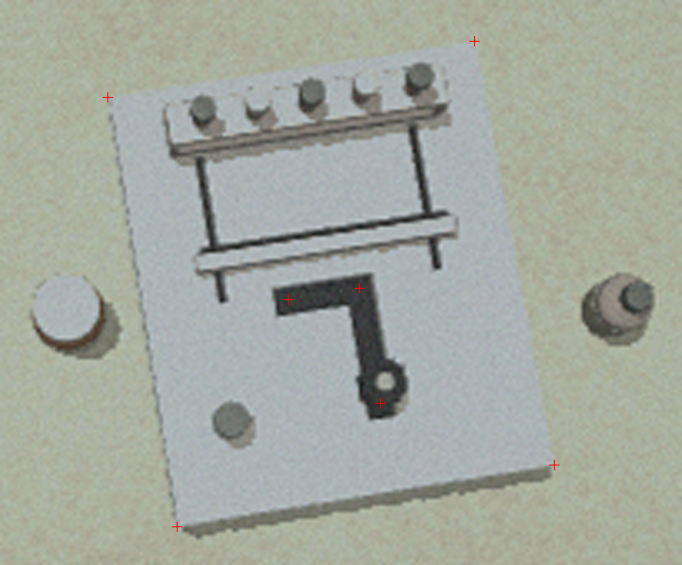

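View pics/o2.png

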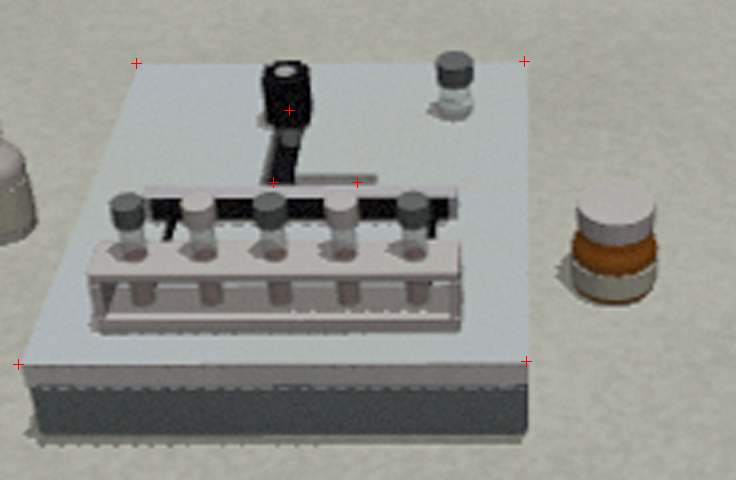

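```bash
cat >> h.py <<'E'
from scipy.spatial.transform import Rotation as Ro
E
python3 - <<'E'
from h import *
s=ctrl.get_state();R=Ro.from_quat(s["tcp_rot"]).as_matrix();print(R.round(3),ctrl.finger_overhang)
print("jaw yaw",np.degrees(np.arctan2(R[1,1],R[0,1])))
p=s["eef_pos"]
for n,l in [("behind",(-125,-20)),("right",(-10,-70))]:
    w=L2W(*l,160); print(n,w,(w-p).round(4))
for yaw in (10.57,100.57,-79.43,-169.43):
    y=np.r_[np.cos(np.radians(yaw)),np.sin(np.radians(yaw)),0];x=np.array([0,0,-1.]);T=np.c_[x,y,np.cross(x,y)]
    print(yaw,(Ro.from_matrix(T)*Ro.from_matrix(R).inv()).as_rotvec()/np.pi)
E
```

```text
[[-0.001  0.395 -0.919]
 [ 0.002 -0.919 -0.395]
 [-1.    -0.002 -0.   ]] 0.025
jaw yaw -66.74997471333006
behind [ 0.46238979 -0.12209021  0.16      ] [ 0.196   0.4975 -0.095 ]
right [ 0.58461025 -0.15014657  0.16      ] [ 0.3183  0.4695 -0.095 ]
10.57 [-0.00044851 -0.00060674  0.42955534]
100.57 [ 1.52186700e-04 -1.01492170e-03  9.29555002e-01]
-79.43 [-0.00069224 -0.0001038  -0.07044445]
-169.43 [-6.44604152e-04  4.76496067e-04 -5.70444218e-01]
```

play_rows(
  targets=[
    {"delta_pos":[0.04,0.1,0],"delta_rot":[0,0,-0.02],"claw":0},
    {"delta_pos":[0.196,0.497,0],"delta_rot":[0,0,-0.07],"claw":0},
    {"delta_pos":[0.196,0.497,0],"delta_rot":[0,0,-0.07],"claw":0},
    {"delta_pos":[0.196,0.497,0],"delta_rot":[0,0,-0.07],"claw":0},
    {"delta_pos":[0.196,0.497,0],"delta_rot":[0,0,-0.07],"claw":0},
    {"delta_pos":[0.196,0.497,0],"delta_rot":[0,0,-0.07],"claw":0},
    {"delta_pos":[0.196,0.497,0],"delta_rot":[0,0,-0.07],"claw":0},
    {"delta_pos":[0.196,0.497,0],"delta_rot":[0,0,-0.07],"claw":0},
    {"delta_pos":[0.196,0.497,0],"delta_rot":[0,0,-0.07],"claw":0},
    {"delta_pos":[0.196,0.497,0],"delta_rot":[0,0,-0.07],"claw":0},
    {"delta_pos":[0.196,0.497,0],"delta_rot":[0,0,-0.07],"claw":0},
    {"delta_pos":[0.196,0.497,0],"delta_rot":[0,0,-0.07],"claw":0},
    {"delta_pos":[0.196,0.497,0],"delta_rot":[0,0,-0.07],"claw":0},
    {"delta_pos":[0.196,0.497,0],"delta_rot":[0,0,-0.07],"claw":0},
    {"delta_pos":[0.196,0.497,0],"delta_rot":[0,0,-0.07],"claw":0},
    {"delta_pos":[0.196,0.497,0],"delta_rot":[0,0,-0.07],"claw":0},
    {"delta_pos":[0.196,0.497,0],"delta_rot":[0,0,-0.07],"claw":0},
    {"delta_pos":[0.196,0.497,0],"delta_rot":[0,0,-0.07],"claw":0},
  ],
)

```text
time: 1.6
eef_pos: [0.462, -0.1238, 0.2549]
tcp_rot: [-0.704, -0.066, 0.704, -0.064]
contact_force: [0.3, -0.1, -0.3]
opening: -0.002
```

play_rows(
  targets=[
    {"delta_pos":[0,0.0017,-0.04],"delta_rot":[0,0,0],"claw":0},
    {"delta_pos":[0,0.0017,-0.08],"delta_rot":[0,0,0],"claw":0},
    {"delta_pos":[0,0.0017,-0.11],"delta_rot":[0,0,0],"claw":0},
    {"delta_pos":[0,0.0017,-0.13],"delta_rot":[0,0,0],"claw":0},
    {"delta_pos":[0,0.0017,-0.145],"delta_rot":[0,0,0],"claw":0},
    {"delta_pos":[0,0.0017,-0.155],"delta_rot":[0,0,0],"claw":0},
    {"delta_pos":[0,0.0017,-0.155],"delta_rot":[0,0,0],"claw":0},
    {"delta_pos":[0,0.0017,-0.155],"delta_rot":[0,0,0],"claw":0},
  ],
)

```text
time: 2.27
eef_pos: [0.462, -0.1228, 0.1]
tcp_rot: [-0.704, -0.065, 0.704, -0.064]
contact_force: [-0.5, -0.5, 0.2]
opening: 0.0
```

Run:
```python
from h import *
s=ctrl.get_state();print(s["eef_pos"],W2L(s["eef_pos"]),s["contact_force"])
R=Ro.from_quat(s["tcp_rot"]).as_matrix();print("jaw yaw",np.degrees(np.arctan2(R[1,1],R[0,1])))
a=cv2.resize(ctrl.read_camera("scene")[130:290,120:320],None,fx=2,fy=2);b=cv2.resize(ctrl.read_camera("top")[130:290,230:430],None,fx=2,fy=2)
cv2.imwrite("pics/p1.png",np.hstack([a,cv2.convertScaleAbs(b,alpha=1.6)]))
```

```text
[ 0.46196678 -0.12281695  0.0999877 ] [-125.54914735  -20.63680393] [-0.48791766 -0.50420114  0.23138095]
jaw yaw -79.54704443611321
```

View pics/p1.png

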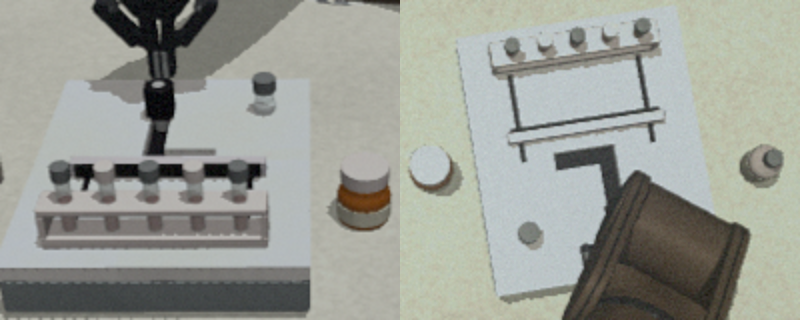

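play_rows(
  targets=[
    {"delta_pos":[0.0098,0.0024,0],"delta_rot":[0,0,0],"claw":0},
    {"delta_pos":[0.0177,0.0039,0],"delta_rot":[0,0,0],"claw":0},
    {"delta_pos":[0.0216,0.0046,0],"delta_rot":[0,0,0],"claw":0},
    {"delta_pos":[0.0255,0.0054,0],"delta_rot":[0,0,0],"claw":0},
    {"delta_pos":[0.0295,0.0061,0],"delta_rot":[0,0,0],"claw":0},
    {"delta_pos":[0.0334,0.0068,0],"delta_rot":[0,0,0],"claw":0},
    {"delta_pos":[0.0373,0.0076,0],"delta_rot":[0,0,0],"claw":0},
    {"delta_pos":[0.0413,0.0083,0],"delta_rot":[0,0,0],"claw":0},
    {"delta_pos":[0.0452,0.009,0],"delta_rot":[0,0,0],"claw":0},
    {"delta_pos":[0.0491,0.0098,0],"delta_rot":[0,0,0],"claw":0},
    {"delta_pos":[0.0531,0.0105,0],"delta_rot":[0,0,0],"claw":0},
    {"delta_pos":[0.057,0.0112,0],"delta_rot":[0,0,0],"claw":0},
    {"delta_pos":[0.0609,0.012,0],"delta_rot":[0,0,0],"claw":0},
    {"delta_pos":[0.0649,0.0127,0],"delta_rot":[0,0,0],"claw":0},
    {"delta_pos":[0.0688,0.0134,0],"delta_rot":[0,0,0],"claw":0},
    {"delta_pos":[0.0727,0.0142,0],"delta_rot":[0,0,0],"claw":0},
    {"delta_pos":[0.0766,0.0149,0],"delta_rot":[0,0,0],"claw":0},
    {"delta_pos":[0.0806,0.0156,0],"delta_rot":[0,0,0],"claw":0},
    {"delta_pos":[0.0826,0.016,0],"delta_rot":[0,0,0],"claw":0},
    {"delta_pos":[0.0826,0.016,0],"delta_rot":[0,0,0],"claw":0},
  ],
)

```text
time: 4.03
eef_pos: [0.5462, -0.1067, 0.1012]
tcp_rot: [0.705, 0.065, -0.703, 0.064]
contact_force: [-0.4, 0.1, -0.0]
opening: -0.001
```

play_rows(
  targets=[
    {"delta_pos":[0.001,0.0002,0],"delta_rot":[0,0,0],"claw":0},
    {"delta_pos":[0.002,0.0004,0],"delta_rot":[0,0,0],"claw":0},
    {"delta_pos":[0.003,0.0006,0],"delta_rot":[0,0,0],"claw":0},
    {"delta_pos":[0.004,0.0007,0],"delta_rot":[0,0,0],"claw":0},
    {"delta_pos":[0.005,0.0009,0],"delta_rot":[0,0,0],"claw":0},
    {"delta_pos":[0.005,0.0009,0],"delta_rot":[0,0,0],"claw":0},
  ],
)

```text
time: 4.53
eef_pos: [0.55, -0.106, 0.1012]
tcp_rot: [-0.704, -0.065, 0.704, -0.064]
contact_force: [-5.9, -0.8, 4.2]
opening: 0.0
```

Run:
```python
from h import *
s=ctrl.get_state();print(s["eef_pos"],W2L(s["eef_pos"]),s["contact_force"])
a=cv2.resize(ctrl.read_camera("scene")[130:290,120:320],None,fx=4,fy=3.7)
cv2.imwrite("pics/p2.png",a)
```

```text
[ 0.5500021  -0.10595426  0.10115612] [-35.91440958 -20.20915568] [-5.8653003  -0.81995544  4.22605586]
```

View pics/p2.png

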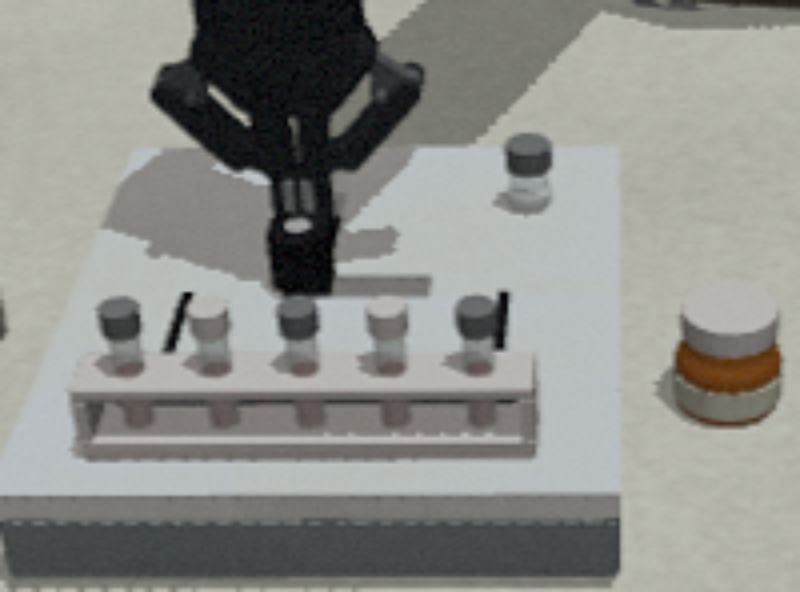

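The knob (crop (300,250)) is at or near the corner with the bar against the rack. I press a little more to confirm the hard stop.

play_rows(
  targets=[
    {"delta_pos":[0.001,0.0002,0],"delta_rot":[0,0,0],"claw":0},
    {"delta_pos":[0.002,0.0004,0],"delta_rot":[0,0,0],"claw":0},
    {"delta_pos":[0.003,0.0006,0],"delta_rot":[0,0,0],"claw":0},
    {"delta_pos":[0.003,0.0006,0],"delta_rot":[0,0,0],"claw":0},
  ],
)

```text
time: 4.92
eef_pos: [0.5503, -0.1059, 0.1012]
tcp_rot: [-0.701, -0.066, 0.708, -0.065]
contact_force: [-12.6, -4.4, 8.5]
opening: 0.0
```

The force doubled for 0.3 mm of motion, so the knob is at the hard stop. Next I back off, go over to the −y side and lower.

play_rows(
  targets=[
    {"delta_pos":[-0.006,-0.0011,0],"delta_rot":[0,0,0],"claw":0},
    {"delta_pos":[-0.0118,-0.0022,0],"delta_rot":[0,0,0],"claw":0},
    {"delta_pos":[-0.0118,-0.0022,0.03],"delta_rot":[0,0,0],"claw":0},
    {"delta_pos":[-0.0118,-0.0022,0.06],"delta_rot":[0,0,0],"claw":0},
    {"delta_pos":[-0.0118,-0.0022,0.06],"delta_rot":[0,0,0],"claw":0},
    {"delta_pos":[0.011,-0.022,0.06],"delta_rot":[0,0,0],"claw":0},
    {"delta_pos":[0.0336,-0.0403,0.06],"delta_rot":[0,0,0],"claw":0},
    {"delta_pos":[0.0336,-0.0403,0.06],"delta_rot":[0,0,0],"claw":0},
    {"delta_pos":[0.0336,-0.0403,0.06],"delta_rot":[0,0,0],"claw":0},
  ],
)

```text
time: 5.67
eef_pos: [0.5845, -0.1467, 0.1609]
tcp_rot: [-0.701, -0.066, 0.707, -0.064]
contact_force: [0.3, 0.1, -0.9]
opening: 0.004
```

Run:
```python
from h import *
s=ctrl.get_state();R=Ro.from_quat(s["tcp_rot"]).as_matrix()
print(s["eef_pos"],W2L(s["eef_pos"]),s["contact_force"],R[:,0])
y=np.r_[np.cos(np.radians(-79.43)),np.sin(np.radians(-79.43)),0];x=np.array([0,0,-1.]);T=np.c_[x,y,np.cross(x,y)]
print((Ro.from_matrix(T)*Ro.from_matrix(R).inv()).as_rotvec()/np.pi)
print((L2W(-10,-66,100)-s["eef_pos"]).round(4))
a=cv2.resize(ctrl.read_camera("scene")[130:290,120:320],None,fx=4,fy=3.7)
cv2.imwrite("pics/p3.png",a)
```

```text
[ 0.58454579 -0.14668165  0.16092031] [ -9.42777695 -66.5820427 ] [ 0.34295414  0.14637646 -0.89493693] [-0.00904705  0.00124591 -0.9999583 ]
[-0.00039554 -0.00287995  0.00023254]
[-0.0007  0.0005 -0.0609]
```

View pics/p3.png

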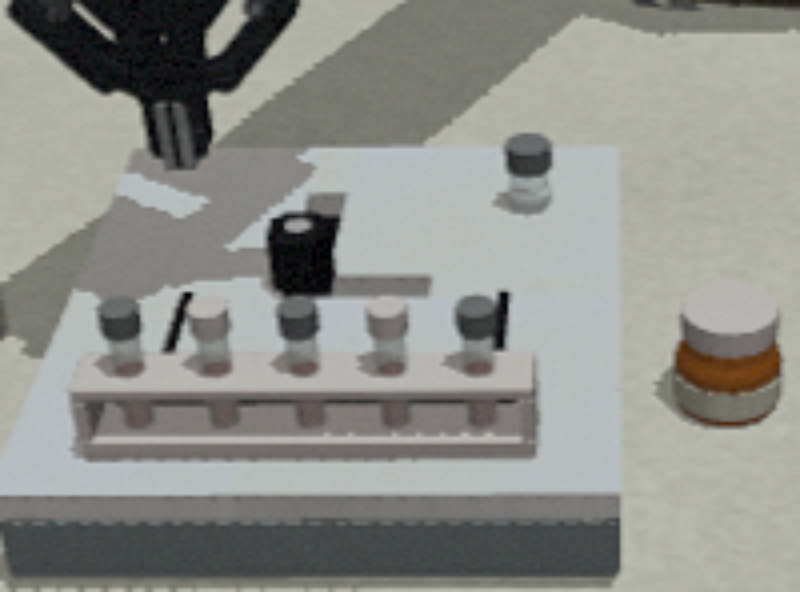

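The knob stays at the corner, crop (300,250), and the hand is clear of it on the −y side. I lower, squaring the tool slightly.

play_rows(
  targets=[
    {"delta_pos":[-0.0007,0,-0.025],"delta_rot":[-0.0004,-0.0029,0],"claw":0},
    {"delta_pos":[-0.0007,0,-0.045],"delta_rot":[-0.0004,-0.0029,0],"claw":0},
    {"delta_pos":[-0.0007,0,-0.055],"delta_rot":[-0.0004,-0.0029,0],"claw":0},
    {"delta_pos":[-0.0007,0,-0.061],"delta_rot":[-0.0004,-0.0029,0],"claw":0},
    {"delta_pos":[-0.0007,0,-0.061],"delta_rot":[-0.0004,-0.0029,0],"claw":0},
    {"delta_pos":[-0.0007,0,-0.061],"delta_rot":[-0.0004,-0.0029,0],"claw":0},
  ],
)

```text
time: 6.22
eef_pos: [0.5831, -0.1458, 0.1001]
tcp_rot: [-0.704, -0.065, 0.704, -0.065]
contact_force: [0.8, 0.2, 0.8]
opening: 0.001
```

play_rows(
  targets=[
    {"delta_pos":[-0.0011,0.0059,0],"delta_rot":[0,0,0],"claw":0},
    {"delta_pos":[-0.002,0.0108,0],"delta_rot":[0,0,0],"claw":0},
    {"delta_pos":[-0.0025,0.0133,0],"delta_rot":[0,0,0],"claw":0},
    {"delta_pos":[-0.0029,0.0157,0],"delta_rot":[0,0,0],"claw":0},
    {"delta_pos":[-0.0034,0.0182,0],"delta_rot":[0,0,0],"claw":0},
    {"delta_pos":[-0.0039,0.0206,0],"delta_rot":[0,0,0],"claw":0},
    {"delta_pos":[-0.0043,0.0231,0],"delta_rot":[0,0,0],"claw":0},
    {"delta_pos":[-0.0048,0.0256,0],"delta_rot":[0,0,0],"claw":0},
    {"delta_pos":[-0.0052,0.028,0],"delta_rot":[0,0,0],"claw":0},
    {"delta_pos":[-0.0057,0.0305,0],"delta_rot":[0,0,0],"claw":0},
  ],
)

```text
time: 7.05
eef_pos: [0.5778, -0.1154, 0.1005]
tcp_rot: [0.704, 0.065, -0.704, 0.065]
contact_force: [0.7, -2.5, 1.7]
opening: 0.001
```

Run:
```python
from h import *
s=ctrl.get_state();print(s["eef_pos"],W2L(s["eef_pos"]),s["contact_force"])
```

```text
[ 0.5777906  -0.11541209  0.10050251] [-10.33235724 -34.6039366 ] [ 0.69938089 -2.4751595   1.74046215]
```

The knob is sliding at about 2.5 N. I continue slowly.

play_rows(
  targets=[
    {"delta_pos":[-0.0004,0.002,0],"delta_rot":[0,0,0],"claw":0},
    {"delta_pos":[-0.0007,0.004,0],"delta_rot":[0,0,0],"claw":0},
    {"delta_pos":[-0.0011,0.006,0],"delta_rot":[0,0,0],"claw":0},
    {"delta_pos":[-0.0015,0.008,0],"delta_rot":[0,0,0],"claw":0},
    {"delta_pos":[-0.0018,0.01,0],"delta_rot":[0,0,0],"claw":0},
    {"delta_pos":[-0.0022,0.012,0],"delta_rot":[0,0,0],"claw":0},
    {"delta_pos":[-0.0026,0.014,0],"delta_rot":[0,0,0],"claw":0},
    {"delta_pos":[-0.003,0.016,0],"delta_rot":[0,0,0],"claw":0},
    {"delta_pos":[-0.0033,0.018,0],"delta_rot":[0,0,0],"claw":0},
    {"delta_pos":[-0.0037,0.02,0],"delta_rot":[0,0,0],"claw":0},
    {"delta_pos":[-0.0041,0.022,0],"delta_rot":[0,0,0],"claw":0},
    {"delta_pos":[-0.0045,0.024,0],"delta_rot":[0,0,0],"claw":0},
    {"delta_pos":[-0.0048,0.026,0],"delta_rot":[0,0,0],"claw":0},
    {"delta_pos":[-0.0052,0.028,0],"delta_rot":[0,0,0],"claw":0},
    {"delta_pos":[-0.0056,0.03,0],"delta_rot":[0,0,0],"claw":0},
    {"delta_pos":[-0.0058,0.0315,0],"delta_rot":[0,0,0],"claw":0},
    {"delta_pos":[-0.006,0.0325,0],"delta_rot":[0,0,0],"claw":0},
    {"delta_pos":[-0.006,0.0325,0],"delta_rot":[0,0,0],"claw":0},
  ],
)

```text
time: 8.55
eef_pos: [0.5717, -0.0826, 0.1005]
tcp_rot: [0.704, 0.065, -0.704, 0.065]
contact_force: [1.0, -1.0, 1.1]
opening: 0.001
```

Run:
```python
from h import *
s=ctrl.get_state();print(s["eef_pos"],W2L(s["eef_pos"]),s["contact_force"])
```

```text
[ 0.57174529 -0.08257083  0.10050855] [-10.25079373  -1.21101088] [ 1.04600632 -0.98388408  1.09886487]
```

Expected end is near TCP y ≈ +1.5 mm in the loader frame. I press on until the force rises.

play_rows(
  targets=[
    {"delta_pos":[-0.0002,0.001,0],"delta_rot":[0,0,0],"claw":0},
    {"delta_pos":[-0.0004,0.002,0],"delta_rot":[0,0,0],"claw":0},
    {"delta_pos":[-0.0006,0.003,0],"delta_rot":[0,0,0],"claw":0},
    {"delta_pos":[-0.0007,0.004,0],"delta_rot":[0,0,0],"claw":0},
    {"delta_pos":[-0.0009,0.005,0],"delta_rot":[0,0,0],"claw":0},
    {"delta_pos":[-0.0009,0.005,0],"delta_rot":[0,0,0],"claw":0},
    {"delta_pos":[-0.0009,0.005,0],"delta_rot":[0,0,0],"claw":0},
  ],
)

```text
time: 9.13
eef_pos: [0.571, -0.0783, 0.1005]
tcp_rot: [0.704, 0.065, -0.704, 0.066]
contact_force: [1.4, -5.4, 0.5]
opening: 0.001
```

Run:
```python
from h import *
s=ctrl.get_state();print(s["eef_pos"],W2L(s["eef_pos"]),s["contact_force"])
```

```text
[ 0.57096286 -0.07827752  0.10052377] [-10.23239569   3.15297958] [ 1.35669332 -5.37365562  0.52226272]
```

play_rows(
  targets=[
    {"delta_pos":[-0.0002,0.001,0],"delta_rot":[0,0,0],"claw":0},
    {"delta_pos":[-0.0004,0.002,0],"delta_rot":[0,0,0],"claw":0},
    {"delta_pos":[-0.0006,0.003,0],"delta_rot":[0,0,0],"claw":0},
    {"delta_pos":[-0.0006,0.003,0],"delta_rot":[0,0,0],"claw":0},
    {"delta_pos":[-0.0006,0.003,0],"delta_rot":[0,0,0],"claw":0},
  ],
)

```text
time: 9.55
eef_pos: [0.5709, -0.078, 0.1007]
tcp_rot: [0.705, 0.063, -0.703, 0.068]
contact_force: [1.8, -10.7, -1.6]
opening: 0.0
```

It has stopped hard: 10.7 N for 0.3 mm of motion. I retreat.

play_rows(
  targets=[
    {"delta_pos":[0.0011,-0.006,0],"delta_rot":[0,0,0],"claw":0},
    {"delta_pos":[0.003,-0.016,0],"delta_rot":[0,0,0],"claw":0},
    {"delta_pos":[0.003,-0.016,0],"delta_rot":[0,0,0],"claw":0},
    {"delta_pos":[0.003,-0.016,0.03],"delta_rot":[0,0,0],"claw":0},
    {"delta_pos":[0.003,-0.016,0.07],"delta_rot":[0,0,0],"claw":0},
    {"delta_pos":[0.003,-0.016,0.11],"delta_rot":[0,0,0],"claw":0},
    {"delta_pos":[0.003,-0.016,0.15],"delta_rot":[0,0,0],"claw":0},
    {"delta_pos":[-0.01,-0.05,0.15],"delta_rot":[0,0,0],"claw":0},
    {"delta_pos":[-0.04,-0.36,0.15],"delta_rot":[0,0,0],"claw":0},
    {"delta_pos":[-0.04,-0.36,0.15],"delta_rot":[0,0,0],"claw":0},
    {"delta_pos":[-0.04,-0.36,0.15],"delta_rot":[0,0,0],"claw":0},
    {"delta_pos":[-0.04,-0.36,0.15],"delta_rot":[0,0,0],"claw":0},
    {"delta_pos":[-0.04,-0.36,0.15],"delta_rot":[0,0,0],"claw":0},
    {"delta_pos":[-0.04,-0.36,0.15],"delta_rot":[0,0,0],"claw":0},
    {"delta_pos":[-0.04,-0.36,0.15],"delta_rot":[0,0,0],"claw":0},
    {"delta_pos":[-0.04,-0.36,0.15],"delta_rot":[0,0,0],"claw":0},
    {"delta_pos":[-0.04,-0.36,0.15],"delta_rot":[0,0,0],"claw":0},
    {"delta_pos":[-0.04,-0.36,0.15],"delta_rot":[0,0,0],"claw":0},
    {"delta_pos":[-0.04,-0.36,0.15],"delta_rot":[0,0,0],"claw":0},
  ],
)

```text
time: 11.13
eef_pos: [0.5311, -0.4367, 0.25]
tcp_rot: [0.705, 0.064, -0.703, 0.068]
contact_force: [-0.7, 1.0, 0.1]
opening: -0.0
```

Run:
```python
from h import *
s=ctrl.get_state();print(s["eef_pos"],s["contact_force"])
a=cv2.resize(ctrl.read_camera("scene")[130:290,70:330],(400,246));t=ctrl.read_camera("top");cv2.imwrite("pics/top9.png",t)
b=cv2.convertScaleAbs(cv2.resize(t[125:285,225:430],(400,312),interpolation=cv2.INTER_CUBIC),alpha=1.6)
a=cv2.copyMakeBorder(a,0,66,0,0,0);cv2.imwrite("pics/p4.png",np.hstack([a,b]))
u=proj("top",L2W(-10,30,97));print("expected knob top px",u,"in crop",400+(u[0]-225)*400/205,(u[1]-125)*312/160)
g=cv2.cvtColor(t,cv2.COLOR_BGR2GRAY);x,y=map(int,u.round());w=g[y-5:y+6,x-5:x+6];print(w)
```

```text
[ 0.53105047 -0.43674943  0.24998061] [-0.73977747  1.00377768  0.11763307]
expected knob top px [312.72562812 207.71614551] in crop 571.1719573167209 161.2964837516513
[[ 46  39  36  36  37  38  32  28  53  61  83]
 [ 34  31  38  32  33  34  37  37  38  39  49]
 [ 32  35  33  49  66  79  59  31  35  38  40]
 [ 41  39  54  91 102 101 101  75  33  33  34]
 [ 39  45  74 106 106 104 109  99  47  36  39]
 [ 31  40  66 108 106 103 109 101  47  39  43]
 [ 32  38  51  82 109 110 102  83  33  42  39]
 [ 46  34  40  53  70  84  66  42  33  35  37]
 [ 45  32  42  36  41  41  48  38  42  38  32]
 [ 33  34  40  38  34  36  39  37  41  36  30]
 [ 26  32  40  36  39  43  39  33  33  38  54]]
```

View pics/p4.png

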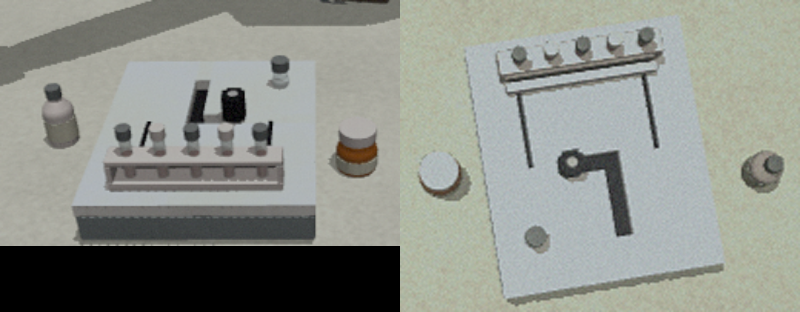

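The knob's top dot is centred at about (312.7, 207.2), within 1 px of the locked position I predicted. The bar is against the rack, and the bottle, jar and vial are standing where they were.

```bash
python3 -c "
from plant import ctrl; print(ctrl.sign_off())"
```

```text
the job is handed in; nothing more can be done
None
```

The clamp is locked and the job is handed in, at about 11 s of the 40 s allowed. With the fingers shut, I pushed the knob along the long leg to the corner. I then lifted over to its −y side and pushed it along the short leg to the end. Finally I took the hand clear.

- **Corner stop:** the force rose from about 6 to 13 N (x component) over the last 0.3 mm.
- **Locked-end stop:** the force rose from about 5 to 11 N over 0.3 mm. The hand stopped about 2 mm further than I had reckoned, which is within the uncertainty of the finger width and calibration.
- **Final picture:** the knob's top is within 1 px (about 2 mm) of the predicted locked position. The bar is against the rack, and by eye the bottle, jar and vial are standing where they were.
- **Forces:** the highest reading at the end of a move was about 16 N, well under the limits; forces within moves were not recorded.

No check failed or disagreed beyond that 2 mm.

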